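Drop the orange mixing bead from the analyser's bead carousel

ROBOT

A 7-joint arm with a two-finger parallel gripper is mounted at the origin on the work surface. World frame = base frame: x ahead of the robot, y to its left, z up, the work surface at z = 0. Lengths are in m, angles in rad, forces in N, time in s.
With the tool pointing down it reaches from about 0.4 to 0.875 m from the base axis. Payload 19.3 kg.
Tool frame: the origin (TCP) lies at the very end of the fingers, on their centre line; the grasp point (between the pads) lies 19 mm behind it; z points along the fingers, y is the direction in which the jaws open and shut (so a half turn about z gives the same grasp; the last joint's range is limited). The gripper opens to 85 mm and grips with 20 to 120 N. Pads are 22 mm wide; open, the fingers measure 114 mm over their backs; the gripper's body (76 mm by 85 mm) begins 54 mm behind the grasp point. The pads swing forward as they close: fully open they stand 13 mm farther back than shut.
Start: joints at [-1.378, 0.521, -0.036, 1.599, 0.021, 1.021, -0.113], TCP at [0.162, 0.604, 0.231] pointing down, gripper open.
Joint ranges: [-2.91, 2.91], [-0.3, 2.13], [-1.5, 1.42], [0.17, 2.43], [-1.26, 4.41], [0.16, 1.93], [-2.52, 2.52]. Speed limits (rad/s): [1.89, 1.89, 2.39, 2.39, 3.01, 3.01, 3.01].

INTERFACE

Orientations are given as [roll, pitch, yaw] about the fixed x, y, z axes, in that order (R = Rz(yaw) Ry(pitch) Rx(roll)).
In Python, from workcell import bot, grab_frame, calibration, workorder gives the robot as it stands.
- The arm moves only by the tool move_arm, never from a script. Its arguments are lists of equal length, an entry for each row: "jaw": the closure in counts, from 0 (fully open) to 255 (shut); "dp": the shift along the tool's x, y, z in units of 800 mm (1.0 is 800 mm), a list of three; "rotation": the turn, a rotation vector about the tool's x, y, z in units of pi rad (1.0 is pi rad), a list of three. In form: {"jaw": [jaw, ...], "dp": [[dx, dy, dz], ...], "rotation": [[rx, ry, rz], ...]}. A call has 1 to 10 rows; each row shifts and turns the commanded pose from where the row before left it, along the tool's axes as they then stand; what a row does not reach is not made up. A row lasts 1/8 s, in which the tool goes at most 62.5 mm and 10.7 degrees, less where a joint would pass 70% of its speed; a pose out of reach is approached as far as the arm can. A call with a number of a shift or a turn outside -1 to 1 is refused whole. A call with a gripper value outside its range is refused whole. The fingers move at their own pace and stop on an object; "squeeze" is the grip in N (left out, the last holds). Time passes only in rows, so rows that do not move let the fingers close. It gives the time, the measured TCP pose, the force and the opening at its end, in the units of the state.
- bot.observe(): the state, without advancing time (a new reading comes with each control period).
- grab_frame(name): name is "side" or "top" or "wrist"; returns the picture (480x640x3 uint8, blue, green, red); there is no depth.
- calibration(name): a dict with "camera_matrix" (3x3 intrinsics, pixels), "dist" ([k1, k2, p1, p2, k3] as OpenCV has them; the pictures are not rectified), "T" (4x4, takes a point from camera to world coordinates). Camera axes: x right, y down, z forward; pixel columns grow to the right and rows downward; lengths in m; the calibration is good to about 2 mm. A picture is of the moment at which its call begins: read the wrist's pose just before it. calibration takes no time and is no camera call; for the wrist camera it gives the pose at the moment of the call.
- workorder.job_done(): hands the job in, once; it reports no verdict.
The state is a dict: "clock": time; "qpos": joint angles; "qd": joint speeds; "joint_efforts": joint torques, N m; "position": TCP position; "tool_rot": TCP orientation; "force": force on the tool from outside, world axes, zero at the start; "moment": the same for the moment, N m; "grip_width": finger opening in m.
Only numpy, scipy, OpenCV 4.12 (cv2) and the standard library are available. Lean on these libraries where they do the work, as an engineer would, in place of code of your own. Each camera call takes 0.05 s, during which the arm holds its last target. There are 200 camera calls.

TASK

Turn the bead carousel by its black bar knob until the compartment with the orange bead is in line with the yellow spout, then press the green pad down so that the carousel tips and the orange bead rolls down the spout into the blue tray. Let the pad go so that the carousel comes back level, and leave the other beads in their compartments.

Things in the scene. Friction and masses are not known exactly. Their poses are not given: they have to be found in the camera images.
- orange_center (a point): Orange glass bead, a 24 mm ball, 18 g; this point is its centre. It lies loose in one compartment of the carousel, against the hub (about 50 mm from the axis) as the floors fall 6 degrees inwards, within 4 mm of its compartment's middle line. It starts 36 or 72 degrees from the spout, on either side. A fixed rim closes all compartments but the one at the spout (36 mm gap).
- knob_grip (a point): Black bar knob on the carousel's axis: 16 mm thick, 58 mm long, 38 mm tall, on the grey hub (76 mm diameter). This point is on the axis, 162 mm above the table, 15 mm below the knob's top, 23 mm above the hub's top, 28 mm above the rim (34 above the dividers). It turns with the carousel: x axis across the bar (the 16 mm to grip), y along it, z up.
- carousel (a joint): Angle of the carousel about its vertical axis, rad, growing anticlockwise from above, turns either way and stays where left (0.05 N m). Ten equal compartments, 36 degrees apart; their middles lie along the bar knob (both ways) and every 36 degrees from it. The spout points level from the axis towards the tray; a compartment turned to within 8 degrees of it empties.
- pad_top (a point): Green press pad, 50 x 50 mm, on the tipping lever beside the spout; this point is the centre of its top face, 119 mm above the table when the carousel is level. Pressed straight down 45 mm or more (stop at 63 mm) it tips the carousel; it takes about 3 to 6 N. Let go, the carousel comes back level by its own weight.
- tray_floor (a point): Blue catch tray, fixed below the end of the yellow spout: inside 82 x 132 mm, walls 41 mm above its inner floor (far end wall 69 mm). This point is the middle of the inner floor, 12 mm above the table, 205 mm horizontally from the carousel's axis exactly in the spout's direction. y axis towards the carousel, z up.
- tip (a joint): Tipping angle of the carousel and spout about a level axle, rad: 0 level, 0.56 fully tipped towards the tray. A bead at the spout begins to roll out at about 0.15 and is out a second or so after 0.4.
- blue_center (a point): Blue glass bead, 24 mm ball (point at its centre), in another compartment of the carousel; it must stay in the carousel.
- green_center (a point): Green glass bead, 24 mm ball (point at its centre), in another compartment of the carousel; it must stay in the carousel.
- white_center (a point): White glass bead, 24 mm ball (point at its centre), in another compartment of the carousel; it must stay in the carousel.

How it is judged:
By the outcome, as a careful person would: the job done as asked, in the order asked, and still so for the second after the job is handed in, with the robot touching nothing.
It also fails if it takes over 48 s, if anything falls off the work surface, if the arm or the gripper's body presses on something with over 40 N, if the wrist force passes 120 N, or if a joint passes its speed limit or range.

## Working session

There is one attempt and no reset: what is moved stays moved. The work goes in short steps, Python scripts to look and compute and a tool call to move; the robot and the scene stay as the last step left them, time stands still between calls to the robot, and variables do not carry over. Pictures are saved under pics/ and viewed, about 8 in all and at most 12, crops included, and the job is handed in when it is done.

Besides the shell and the picture viewer there is one more tool, called after ">>>" as name(argument=value, ...) on one line, values as JSON. move_arm: Moves the arm, as the interface text tells. Shifts and turns lie within -1 to 1; 1 stands for 800 mm of shift or pi rad of turn. Its arguments: {"type":"object","properties":{"jaw":{"type":"array","items":{"type":"number"}},"dp":{"type":"array","items":{"type":"array","items":{"type":"number","minimum":-1,"maximum":1}}},"rotation":{"type":"array","items":{"type":"array","items":{"type":"number","minimum":-1,"maximum":1}}},"squeeze":{"type":"number"}},"required":["jaw","dp","rotation"]}

```bash
mkdir -p pics
python3 - <<'E'
from workcell import bot, grab_frame, calibration
import cv2,numpy as np
print(bot.observe())
for n in("top","side"):
    f=grab_frame(n);cv2.imwrite(f"pics/{n}0.png",f)
    c=calibration(n);print(n,np.round(c["camera_matrix"],1),c["dist"],np.round(c["T"],3))
E
```

```text
{'clock': 0.0, 'qpos': array([-1.37818764,  0.52199381, -0.03635951,  1.60000059,  0.02118156,
        1.02109401, -0.11282348]), 'qd': array([-2.54876896e-04, -3.39742395e-05,  5.86651068e-04,  3.56207058e-04,
        7.77840503e-04,  1.75524770e-04,  1.22232705e-03]), 'joint_efforts': array([-2.46923139e-05, -9.27118564e+01,  1.97988667e+00, -3.69936705e+01,
        1.78582768e-02,  7.99875415e-03,  2.69408261e-06]), 'position': array([0.16229662, 0.60321398, 0.23074061]), 'tool_rot': array([-3.14048182e+00,  4.76049962e-05,  2.87876861e+00]), 'force': array([-0.36878947, -0.5206711 ,  0.12289688]), 'moment': array([ 0.04897627, -0.00237044, -0.06373402]), 'grip_width': 0.08564570403181117}
top [[571.4   0.  327.1]
 [  0.  571.4 233.3]
 [  0.    0.    1. ]] [-0.03789095  0.          0.          0.          0.        ] [[ 0.012 -0.984  0.179  0.413]
 [-1.    -0.011  0.004  0.044]
 [-0.002 -0.179 -0.984  0.798]
 [ 0.     0.     0.     1.   ]]
side [[497.7   0.  317.6]
 [  0.  497.7 243.3]
 [  0.    0.    1. ]] [-0.12583958  0.          0.          0.          0.        ] [[ 0.984 -0.096  0.148  0.469]
 [-0.176 -0.543  0.821 -0.492]
 [ 0.001 -0.834 -0.552  0.486]
 [ 0.     0.     0.     1.   ]]
```

View pics/top0.png

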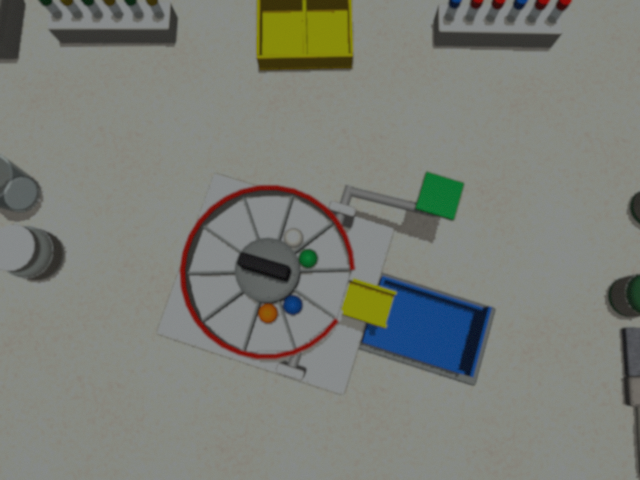

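View pics/side0.png

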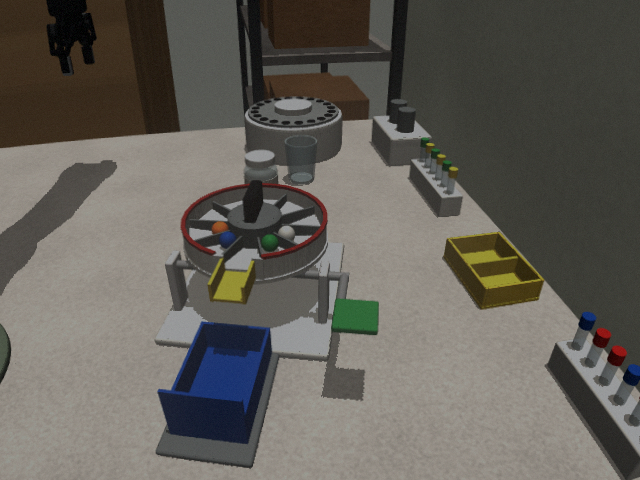

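The top view shows the carousel hub near (267,270), the bar knob spanning (240,262) to (290,274), the spout near (370,303) and the tray near (430,328). The pad is at (440,195). The beads are orange (268,313), blue (292,305), green (308,258) and white (295,237).

```bash
cat > h.py <<'E'
import cv2,numpy as np
from workcell import bot, grab_frame, calibration
def ray(n,uv):
    c=calibration(n);p=cv2.undistortPoints(np.array(uv,float).reshape(-1,1,2),c["camera_matrix"],np.array(c["dist"])).reshape(-1,2)
    T=np.array(c["T"]);return T[:3,3],np.c_[p,np.ones(len(p))]@T[:3,:3].T
def onz(n,uv,z):
    o,d=ray(n,uv);return o+d*((z-o[2])/d[:,2])[:,None]
def blobs(f,lo,hi,roi=None,amin=30):
    m=cv2.inRange(cv2.cvtColor(f,cv2.COLOR_BGR2HSV),lo,hi)
    if roi: k=np.zeros_like(m);x0,y0,x1,y1=roi;k[y0:y1,x0:x1]=1;m*=k
    n,l,s,c=cv2.connectedComponentsWithStats(m)
    return [(s[i,4],c[i],cv2.minAreaRect(np.argwhere(l==i)[:,::-1].astype(np.float32))) for i in range(1,n) if s[i,4]>amin]
E
python3 - <<'E'
from h import *
np.set_printoptions(precision=4,suppress=True)
f=cv2.imread('pics/top0.png')
C=dict(knob=((0,0,0),(180,255,45),(225,240,305,295),.177),orange=((6,150,80),(18,255,255),(200,220,340,350),.118),
blue=((100,150,60),(130,255,255),(200,220,330,330),.118),green=((50,120,50),(80,255,255),(200,200,340,350),.118),
pad=((50,120,50),(80,255,255),(400,150,480,230),.119),tray=((100,150,20),(130,255,255),(340,260,510,390),.012),
spout=((22,120,60),(35,255,255),(330,270,410,340),.10),rim=((0,120,60),(5,255,255),(150,150,380,380),.134),rim2=((172,120,60),(180,255,255),(150,150,380,380),.134))
for k,(lo,hi,roi,z) in C.items():
    for a,c,r in blobs(f,lo,hi,roi):
        b=cv2.boxPoints(r); print(k,a,c,'box c',onz('top',[r[0]],z)[0],'cent',onz('top',[c],z)[0]); 
        if k in('knob','tray','spout','pad'): print(b.tolist());print(onz('top',b,z))
E
python3 -c "
import cv2
f=cv2.imread('pics/top0.png')[170:400,150:510];cv2.imwrite('pics/crop.png',cv2.resize(f,(792,506),interpolation=cv2.INTER_CUBIC))"
```

```text
knob 809 [264.1038 266.9468] box c [0.4878 0.1145 0.177 ] cent [0.4878 0.1143 0.177 ]
[[236.23248291015625, 267.0095520019531], [240.65924072265625, 251.95858764648438], [291.76751708984375, 266.9904479980469], [287.34075927734375, 282.0414123535156]]
[[0.4874 0.1449 0.177 ]
 [0.5041 0.1406 0.177 ]
 [0.4882 0.0841 0.177 ]
 [0.4716 0.0885 0.177 ]]
orange 265 [267.3245 312.5472] box c [0.4406 0.1154 0.118 ] cent [0.4408 0.1156 0.118 ]
blue 245 [292.0163 304.4245] box c [0.4507 0.0867 0.118 ] cent [0.4507 0.0867 0.118 ]
green 233 [307.5107 258.0601] box c [0.5063 0.0693 0.118 ] cent [0.5063 0.0693 0.118 ]
pad 1501 [439.1586 195.7715] box c [ 0.5846 -0.0904  0.119 ] cent [ 0.5848 -0.0904  0.119 ]
[[414.5951843261719, 208.6159210205078], [425.8581848144531, 171.60899353027344], [463.7803039550781, 183.15052795410156], [452.5173034667969, 220.15745544433594]]
[[ 0.5683 -0.06    0.119 ]
 [ 0.6152 -0.0747  0.119 ]
 [ 0.6011 -0.1211  0.119 ]
 [ 0.5545 -0.1059  0.119 ]]
tray 7164 [431.1403 328.2263] box c [ 0.4291 -0.0901  0.012 ] cent [ 0.4265 -0.0964  0.012 ]
[[360.8992004394531, 343.8579406738281], [381.0506896972656, 275.7599182128906], [492.0548400878906, 308.6080627441406], [471.9033508300781, 376.7060852050781]]
[[ 0.4046 -0.0009  0.012 ]
 [ 0.4973 -0.0286  0.012 ]
 [ 0.4538 -0.1805  0.012 ]
 [ 0.3626 -0.1501  0.012 ]]
spout 1714 [367.4032 302.4656] box c [ 0.455  -0.0041  0.1   ] cent [ 0.4552 -0.0037  0.1   ]
[[339.58184814453125, 313.6574401855469], [351.02264404296875, 277.4282531738281], [395.866455078125, 291.5894470214844], [384.4256591796875, 327.8186340332031]]
[[ 0.4413  0.03    0.1   ]
 [ 0.4854  0.0163  0.1   ]
 [ 0.4687 -0.0385  0.1   ]
 [ 0.4249 -0.0243  0.1   ]]
rim 2342 [255.2254 267.1392] box c [0.4883 0.1185 0.134 ] cent [0.4927 0.1296 0.134 ]
```

View pics/crop.png

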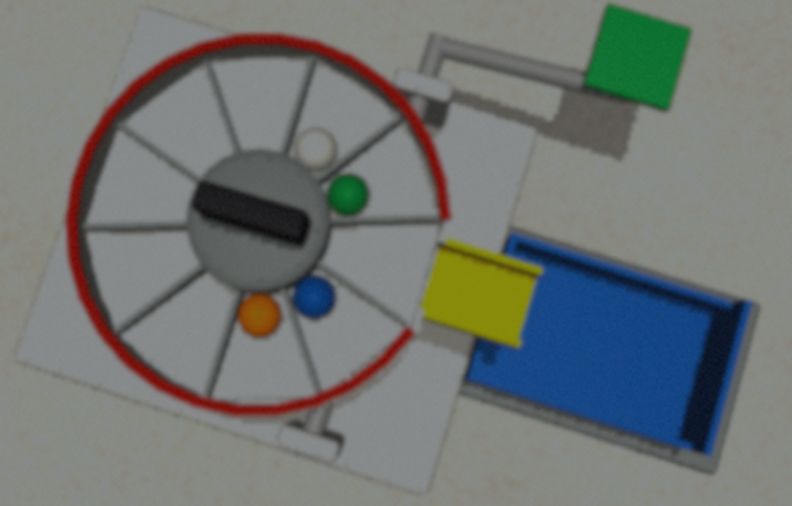

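The rays are consistent with the given sizes: the knob measures 17 x 59 mm and the pad 49 x 49 mm.

| Item | Measurement |
|---|---|
| Axis | (0.488, 0.1145) |
| Spout direction | about -106.5° |
| Orange bead | 72° clockwise of the spout, so turn +72° |
| Pad | (0.585, -0.090) |

Next I move over the knob.

>>> move_arm(jaw=[0, 0, 0, 0, 0, 0, 0, 0, 0, 0], dp=[[-0.0345, -0.0302, 0], [-0.0345, -0.0302, 0], [-0.0345, -0.0302, 0], [-0.0345, -0.0302, 0], [-0.0345, -0.0302, 0], [-0.0345, -0.0302, 0], [-0.0345, -0.0302, 0], [-0.0345, -0.0302, 0], [-0.0345, -0.0302, 0], [-0.0345, -0.0302, 0]], rotation=[[0, 0, 0], [0, 0, 0], [0, 0, 0], [0, 0, 0], [0, 0, 0], [0, 0, 0], [0, 0, 0], [0, 0, 0], [0, 0, 0], [0, 0, 0]])

```text
clock: 1.35
position: [0.3666, 0.2974, 0.2312]
tool_rot: [-3.141, -0.0, 2.879]
force: [0.7, 0.0, 0.4]
grip_width: 0.0854
```

>>> move_arm(jaw=[0, 0, 0, 0, 0, 0, 0], dp=[[-0.0345, -0.0302, 0], [-0.0345, -0.0302, 0], [-0.0345, -0.0302, 0], [-0.0345, -0.0302, 0], [-0.0345, -0.0302, 0], [-0.0345, -0.0302, 0], [0, 0, 0]], rotation=[[0, 0, 0], [0, 0, 0], [0, 0, 0], [0, 0, 0], [0, 0, 0], [0, 0, 0], [0, 0, 0]])

```text
clock: 2.22
position: [0.4892, 0.1132, 0.2311]
tool_rot: [-3.141, 0.0, 2.875]
force: [-0.7, 1.0, -0.5]
grip_width: 0.0853
```

>>> move_arm(jaw=[0, 0, 0, 0, 0, 0, 0, 0, 0, 0], dp=[[0, 0, 0], [0, 0, 0], [0, 0, 0], [0, 0, 0], [0, 0, 0], [0, 0, 0], [0, 0, 0], [0, 0, 0], [0, 0, 0], [0, 0, 0]], rotation=[[0, 0, 0.0564], [0, 0, 0.0564], [0, 0, 0.0564], [0, 0, 0.0564], [0, 0, 0.0564], [0, 0, 0.0564], [0, 0, 0.0564], [0, 0, 0.0564], [0, 0, 0.0564], [0, 0, 0]])

```text
clock: 3.48
position: [0.4879, 0.1163, 0.2311]
tool_rot: [-3.141, 0.0, 1.286]
force: [0.1, 0.5, -0.4]
grip_width: 0.0856
```

Run:
```python
from h import *
o=bot.observe();print(o['clock'],o['position'],o['tool_rot'],o['qpos'])
for n in("wrist",):
    f=grab_frame(n);cv2.imwrite(f"pics/{n}1.png",f)
    c=calibration(n);print(c["T"])
```

```text
3.475 [0.48789391 0.11632374 0.23108965] [-3.14115183e+00  3.49579381e-04  1.28601626e+00] [-0.75022219  0.36375754  0.51518254  1.93879228 -0.22631999  0.89609668
 -0.40536154]
[[ 9.60644272e-01 -2.63199490e-01 -8.88178575e-02  5.10987389e-01]
 [-2.77781393e-01 -9.09886835e-01 -3.08128943e-01  1.95572574e-01]
 [ 2.85181561e-04  3.20674252e-01 -9.47189497e-01  3.72913095e-01]
 [ 0.00000000e+00  0.00000000e+00  0.00000000e+00  1.00000000e+00]]
```

View pics/wrist1.png

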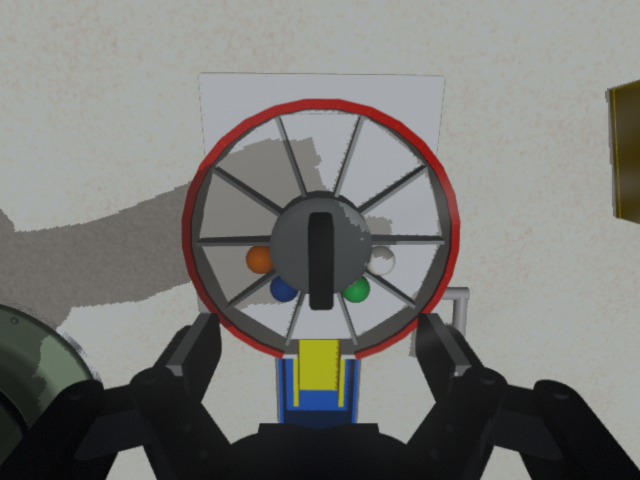

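The wrist view shows the knob upright at x≈320 and midway between the fingers, with orange at (260,260). I'll refine the axis from the rim and the knob in this picture.

Run:
```python
from h import *
np.set_printoptions(precision=4,suppress=True)
f=cv2.imread('pics/wrist1.png')
h=cv2.cvtColor(f,cv2.COLOR_BGR2HSV);m=cv2.inRange(h,(0,150,60),(6,255,255))|cv2.inRange(h,(174,150,60),(180,255,255))
p=onz('wrist',np.argwhere(m)[::7,::-1],.134)[:,:2]
s=np.linalg.lstsq(np.c_[2*p,np.ones(len(p))],(p**2).sum(1),rcond=None)[0];print('rim',s[:2],np.sqrt(s[2]+s[:2]@s[:2]))
for a,c,r in blobs(f,(0,0,0),(180,255,50),(295,200,345,320),200):
    b=onz('wrist',cv2.boxPoints(r),.177);print(a,c,r,'\n',b,b.mean(0),np.degrees([np.arctan2(*(b[i+1]-b[i])[1::-1]) for i in range(3)]))
for a,c,r in blobs(f,(6,150,80),(18,255,255),(180,180,340,330)):
    o=onz('wrist',[c],.118)[0];print('orange',o,np.degrees(np.arctan2(o[1]-s[1],o[0]-s[0])))
for a,c,r in blobs(f,(22,120,60),(35,255,255),(270,320,370,420)):
    b=onz('wrist',cv2.boxPoints(r),.1);print('spout',b,np.degrees([np.arctan2(*(b[i+1]-b[i])[1::-1]) for i in range(3)]))
```

```text
rim [0.4898 0.1165] 0.09866480628396285
2397 [320.6579 259.6679] ((320.5, 260.0), (96.0, 25.0), 90.0) 
 [[0.4929 0.1539 0.177 ]
 [0.5069 0.1498 0.177 ]
 [0.4902 0.0891 0.177 ]
 [0.4748 0.0936 0.177 ]] [0.4912 0.1216 0.177 ] [ -16.1299 -105.3245  163.8598]
orange [0.4391 0.1153 0.118 ] -178.67216482699706
spout [[ 0.4389  0.0262  0.1   ]
 [ 0.4833  0.0133  0.1   ]
 [ 0.4638 -0.0613  0.1   ]
 [ 0.4158 -0.0474  0.1   ]] [ -16.1408 -104.6817  163.8529]
```

>>> move_arm(jaw=[0, 0, 0, 0, 0, 255, 255, 255, 255, 255], dp=[[0, 0.0013, 0.027], [0, 0, 0.027], [0, 0, 0.027], [0, 0, 0.026], [0, 0, 0], [0, 0, 0], [0, 0, 0], [0, 0, 0], [0, 0, 0], [0, 0, 0]], rotation=[[0, 0, 0], [0, 0, 0], [0, 0, 0], [0, 0, 0], [0, 0, 0], [0, 0, 0], [0, 0, 0], [0, 0, 0], [0, 0, 0], [0, 0, 0]], squeeze=25)

```text
clock: 4.78
position: [0.4894, 0.1154, 0.146]
tool_rot: [3.142, -0.0, 1.284]
force: [-3.1, 0.6, 6.9]
grip_width: 0.0154
```

>>> move_arm(jaw=[255, 255, 255, 255, 255, 255, 255, 255, 255, 255], dp=[[0, 0, 0], [0, 0, 0], [0, 0, 0], [0, 0, 0], [0, 0, 0], [0, 0, 0], [0, 0, 0], [0, 0, 0], [0, 0, 0], [0, 0, 0]], rotation=[[0, 0, -0.025], [0, 0, -0.025], [0, 0, -0.025], [0, 0, -0.025], [0, 0, -0.025], [0, 0, -0.025], [0, 0, -0.025], [0, 0, -0.025], [0, 0, -0.025], [0, 0, -0.025]])

```text
clock: 6.02
position: [0.4901, 0.1154, 0.1461]
tool_rot: [3.14, 0.0, 2.072]
force: [3.6, 1.3, -0.2]
grip_width: 0.0155
```

>>> move_arm(jaw=[255, 255, 255, 255, 255, 255, 255, 255, 255, 255], dp=[[0, 0, 0], [0, 0, 0], [0, 0, 0], [0, 0, 0], [0, 0, 0], [0, 0, 0], [0, 0, 0], [0, 0, 0], [0, 0, 0], [0, 0, 0]], rotation=[[0, 0, -0.025], [0, 0, -0.025], [0, 0, -0.025], [0, 0, -0.025], [0, 0, -0.025], [0, 0, -0.025], [0, 0, 0], [0, 0, 0], [0, 0, 0], [0, 0, 0]])

```text
clock: 7.28
position: [0.4904, 0.1157, 0.1461]
tool_rot: [3.14, 0.001, 2.541]
force: [5.3, 2.7, -0.3]
grip_width: 0.0154
```

>>> move_arm(jaw=[0, 0, 0, 0, 0, 0, 0, 0, 0, 0], dp=[[0, 0, 0], [0, 0, 0], [0, 0, 0], [0, 0, 0], [0, 0, 0], [0, 0, -0.025], [0, 0, -0.03], [0, 0, -0.03], [0, 0, -0.03], [0, 0, 0]], rotation=[[0, 0, 0], [0, 0, 0], [0, 0, 0], [0, 0, 0], [0, 0, 0], [0, 0, 0], [0, 0, 0], [0, 0, 0], [0, 0, 0], [0, 0, 0]])

```text
clock: 8.52
position: [0.4901, 0.1154, 0.2391]
tool_rot: [3.139, 0.002, 2.541]
force: [0.3, 1.0, -0.1]
grip_width: 0.0857
```

Run:
```python
from h import *
np.set_printoptions(precision=4,suppress=True)
o=bot.observe();print(o['clock'],o['position'],o['tool_rot'],o['qpos'])
f=grab_frame("wrist");cv2.imwrite("pics/wrist2.png",f)
A=np.array([.4893,.1157])
for n,lo,hi in(('o',(6,150,80),(18,255,255)),('b',(100,150,60),(130,255,255)),('g',(50,120,50),(80,255,255))):
    for a,c,r in blobs(f,lo,hi,None,200):
        p=onz('wrist',[c],.118)[0];print(n,a,c,p,np.degrees(np.arctan2(p[1]-A[1],p[0]-A[0])))
```

```text
8.525 [0.4901 0.1154 0.2391] [3.1394 0.0015 2.5406] [-0.4458  0.3195  0.1221  1.9133 -0.0486  0.9089  0.6698]
o 529 [258.7032 254.707 ] [0.4734 0.0682 0.118 ] -108.48218266218944
b 4851 [129.7446 257.9274] [ 0.4158 -0.0209  0.118 ] -118.28324491883507
b 352 [ 56.2159 303.8267] [ 0.41   -0.1045  0.118 ] -109.8029945129705
b 361 [281.687  285.6399] [0.5062 0.0672 0.118 ] -70.75708992090172
b 230 [124.8    316.5304] [ 0.4528 -0.0635  0.118 ] -101.51248923085151
g 390 [353.8641 286.1051] [0.5408 0.1169 0.118 ] 1.3289229638368982
g 488 [217.9426 417.6537] [ 0.5853 -0.0686  0.118 ] -62.48644213463682
```

View pics/wrist2.png

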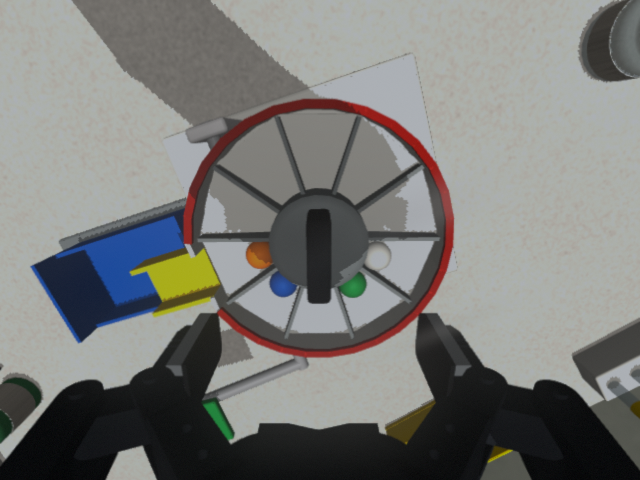

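The knob is aligned and the orange bead at (259,255) sits in front of the spout gap, at an angle of about -108° against -106.5°. Next is the pad, with the fingers shut.

>>> move_arm(jaw=[0, 0, 255, 255, 255, 255, 255, 255, 255, 255], dp=[[-0.0345, -0.02, 0], [-0.0345, -0.02, 0], [-0.0345, -0.02, 0], [-0.0345, -0.02, 0], [-0.0345, -0.02, 0], [-0.0345, -0.02, 0], [-0.0345, -0.02, 0], [0, 0, 0.045], [0, 0, 0.045], [0, 0, 0.03]], rotation=[[0, 0, 0], [0, 0, 0], [0, 0, 0], [0, 0, 0], [0, 0, 0], [0, 0, 0], [0, 0, 0], [0, 0, 0], [0, 0, 0], [0, 0, 0]])

```text
clock: 9.82
position: [0.5843, -0.0864, 0.139]
tool_rot: [-3.14, -0.002, 2.541]
force: [1.1, 0.7, -0.2]
grip_width: 0.0001
```

>>> move_arm(jaw=[255, 255], dp=[[0, 0, 0.005], [0, 0, 0]], rotation=[[0, 0, 0], [0, 0, 0]])

```text
clock: 10.07
position: [0.5854, -0.0864, 0.1378]
tool_rot: [-3.141, -0.0, 2.541]
force: [0.2, 0.1, 0.7]
grip_width: -0.0002
```

>>> move_arm(jaw=[255, 255, 255, 255, 255, 255, 255, 255, 255, 255], dp=[[0, 0, 0.0095], [0, 0, 0.0095], [0, 0, 0.0095], [0, 0, 0.0095], [0, 0, 0.0095], [0, 0, 0.0095], [0, 0, 0.0095], [0, 0, 0.0095], [0, 0, 0.0095], [0, 0, 0.0095]], rotation=[[0, 0, 0], [0, 0, 0], [0, 0, 0], [0, 0, 0], [0, 0, 0], [0, 0, 0], [0, 0, 0], [0, 0, 0], [0, 0, 0], [0, 0, 0]])

```text
clock: 11.32
position: [0.5859, -0.0862, 0.0617]
tool_rot: [3.141, 0.001, 2.541]
force: [-5.8, 4.3, 57.5]
grip_width: -0.0001
```

>>> move_arm(jaw=[255, 255, 255, 255, 255, 255, 255, 255, 255, 255], dp=[[0, 0, 0], [0, 0, 0], [0, 0, 0], [0, 0, 0], [0, 0, 0], [0, 0, 0], [0, 0, 0], [0, 0, 0], [0, 0, 0], [0, 0, 0]], rotation=[[0, 0, 0], [0, 0, 0], [0, 0, 0], [0, 0, 0], [0, 0, 0], [0, 0, 0], [0, 0, 0], [0, 0, 0], [0, 0, 0], [0, 0, 0]])

```text
clock: 12.58
position: [0.586, -0.0861, 0.0625]
tool_rot: [3.141, 0.001, 2.541]
force: [-3.8, 0.3, 21.2]
grip_width: 0.0004
```

Run:
```python
from h import *
a=grab_frame("side");b=grab_frame("top")
cv2.imwrite("pics/press.png",cv2.resize(np.hstack([a[130:470,120:420],b[150:490,170:510][:340]]) if 0 else np.hstack([a[130:460,120:440],b[150:480,170:520]]),None,fx=1.15,fy=1.15))
```

```text
(no output)
```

View pics/press.png

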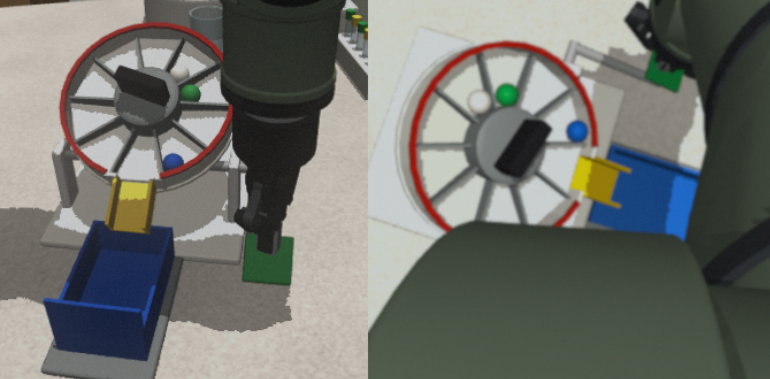

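The carousel is fully tipped and the orange bead is gone from its compartment, probably behind the tray's tall end wall in the side view. The other three beads are still in theirs. I'll let the pad up gently.

>>> move_arm(jaw=[255, 255, 255, 255, 255, 255, 255, 255, 255, 255], dp=[[0, 0, -0.007], [0, 0, -0.007], [0, 0, -0.007], [0, 0, -0.007], [0, 0, -0.007], [0, 0, -0.007], [0, 0, -0.007], [0, 0, -0.007], [0, 0, -0.007], [0, 0, -0.007]], rotation=[[0, 0, 0], [0, 0, 0], [0, 0, 0], [0, 0, 0], [0, 0, 0], [0, 0, 0], [0, 0, 0], [0, 0, 0], [0, 0, 0], [0, 0, 0]])

```text
clock: 13.92
position: [0.5855, -0.0863, 0.1181]
tool_rot: [3.141, 0.0, 2.541]
force: [0.2, 1.8, 1.8]
grip_width: 0.0003
```

>>> move_arm(jaw=[255, 255, 255, 255, 255, 255, 255, 255, 255, 255], dp=[[0, 0, -0.02], [0, 0, -0.03], [0, 0, -0.05], [0, 0, -0.05], [0, 0, -0.02], [0.02, 0.03, 0], [0.02, 0.03, 0], [0.02, 0.03, 0], [0.02, 0.03, 0], [0, 0, 0]], rotation=[[0, 0, 0], [0, 0, 0], [0, 0, 0], [0, 0, 0], [0, 0, 0], [0, 0, 0], [0, 0, 0], [0, 0, 0], [0, 0, 0], [0, 0, 0]])

```text
clock: 15.18
position: [0.5865, 0.0313, 0.2535]
tool_rot: [-3.142, -0.001, 2.544]
force: [-0.5, -0.2, 0.4]
grip_width: -0.0002
```

Run:
```python
from h import *
print(bot.observe()['position'])
a=grab_frame("side");b=grab_frame("top");w=grab_frame("wrist");cv2.imwrite("pics/wrist3.png",w)
cv2.imwrite("pics/after.png",cv2.resize(np.hstack([a[130:460,120:440],b[150:480,170:520]]),None,fx=1.15,fy=1.15))
for n,f in(('side',a),('top',b),('wrist',w)): print(n,[(x[0],x[1].round()) for x in blobs(f,(6,170,90),(18,255,255),None,25)])
```

```text
[0.58653154 0.03129748 0.25347144]
side []
top []
wrist [(np.int32(381), array([101., 160.]))]
```

View pics/after.png

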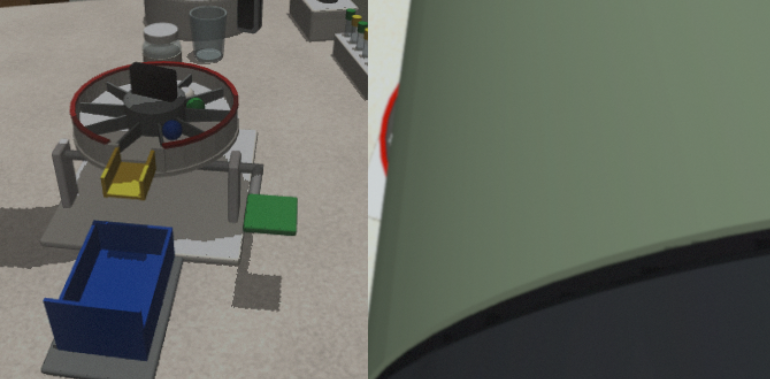

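View pics/wrist3.png

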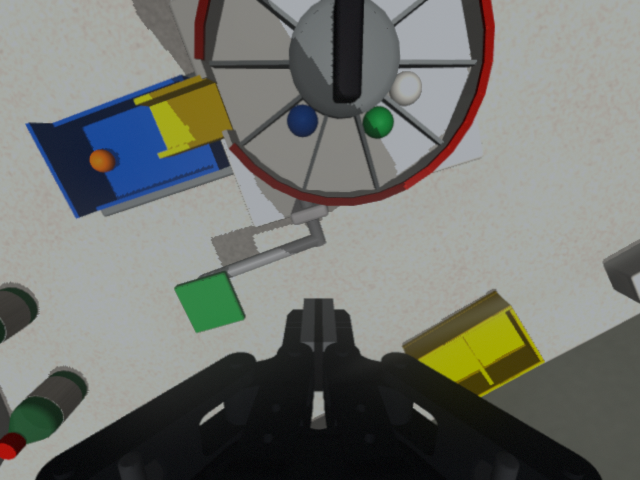

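The orange bead lies in the tray at (101,160). Blue, green and white are in their compartments, the carousel is level and the arm is clear, so I'm handing in.

```bash
python3 -c "
from workcell import workorder
print(workorder.job_done())"
```

```text
the job is handed in; nothing more can be done
None
```

The orange bead is in the blue tray, and I handed the job in at about 15 s on the robot's clock; no verdict was reported.

I gripped the bar knob, turned the carousel 72° anticlockwise and let go. With the fingers shut I then pressed the pad down about 57 mm, held it for about 1.3 s and let it up slowly.

- **Last checks:** the wrist picture shows the orange bead in the tray, with the blue, green and white beads still in their compartments. The side picture shows the carousel level and the pad back up. The arm stands clear of everything.
- **Force on the press:** the fingertips met the lever's stop. The force read 57 N at the end of the press and 21 N by the end of the hold. That is more than the 3 to 6 N the pad needs, but it was at the fingertips and under the 120 N wrist limit.
- **Hidden views:** the orange bead did not show in the final side or top pictures, because the tray's end wall and the arm were in the way. Only the wrist picture confirms where it lies.

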